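Put the spice jar away in the tea caddy

TASK

Put the small spice jar away in the caddy: swing the caddy's top tray over to the side until it rests fully open, then push the jar down between the two sprung flaps and hold them open until it stands upright on the bottom. Draw the hand out so that the flaps spring shut, and swing the tray back until it lies fully closed over them. Leave the honey jar and the milk carton where they stand.

Things in the scene. Friction and masses are not known exactly. Their poses are not given: they have to be found in the camera images.
- caddy: Fixed wooden caddy, 170 x 170 x 154 mm high without its tray. Origin: centre of the underside; z up, x away from the robot at yaw 0, y to its left. The half at y > +1 mm is a solid housing; the half at -y is the compartment, walls 6 mm, inside x -79 to +79, y -79 to +1 mm, floor 5 mm above the underside, closed above by two flaps and, over them, the tray.
- mouth (a point): Centre of the compartment's mouth, level with the caddy's rim (caddy frame 0, -39, 154 mm), axes as the caddy. The mouth is 158 mm (x) by 80 mm (y).
- compartment (a point): Centre of the compartment's floor (caddy frame 0, -39, 5 mm), axes as the caddy. From the floor to the rim is 149 mm; the flaps, swinging shut, clear anything on the floor that is no taller than 106 mm.
- flap_right (a joint): Hinge (along caddy x, 3 mm below the rim) of the flap at the mouth's -y edge, a steel leaf 150 x 40 mm that meets the other in the middle. 0 = shut, level; grows as it is pushed down inside, to 1.5 rad at most. Its spring (0.04 N m at 0, 0.12 at 1.3 rad) shuts it: the jar's weight does not open it, pressing the pair open takes 3 to 10 N, a jar let go halfway may be pinched.
- flap_left (a joint): The same for the other flap, hinged along the mouth's +y edge. Each leaf ends in a slippery round black nose, 10 mm thick, that slides along whatever stands between the flaps.
- tray_arm (a joint): Swing of the tray on parallel steel arms, rad: 0 = closed over the flaps, 1.571 = fully open at the caddy's +y side. The tray stays level; at value q it has moved 130*(sin(q-45deg)+sin 45deg) mm along caddy +y and 130*(cos(q-45deg)-cos 45deg) mm up: fully open it is 184 mm aside, no higher; midway 38 mm higher. Its weight (0.3 kg) carries it to the nearer end and keeps it there.
- tray_handle (a point): Middle of the tray's handle, a level round steel bar, 12 mm thick, 90 mm long along caddy x, 45 mm above the tray's floor, 26 mm above its rims; closed, it is over the mouth, 205 mm above the worktop. Axes as the caddy. The tray is 172 (x) x 100 (y) x 24 mm, open above, 5 mm walls, with a cross wall (along y) under the bar's middle, as high as the rims.
- spice_jar: Loose small jar with a red screw cap, 45 mm diameter, 106 mm tall, about 0.11 kg, standing on the worktop to the right of the caddy. The cap is 44.6 mm across and fills the top 21 mm. Origin: centre of its underside, z up.
- honey_jar: Bystander: wider loose jar with a red lid, 65 mm diameter, 100 mm tall, also to the right of the caddy; it may stand nearer or farther than the spice jar. Origin: centre of its underside.
- milk_carton: Bystander: loose milk carton, 67 x 97 x 110 mm, to the left of the caddy, beyond the open tray. Origin: centre of its underside.

How it is judged (in metres and radians):
On the way, in this order (a step that is already met when the one before it is completed fails the run):
1. the tray is swung fully open and rests at the caddy's side (value of joint tray_arm above 1.45 rad), for 0.2 s.
2. the jar stands on the compartment's floor while both flaps are still held open (z of spice_jar in the frame of compartment between -0.006 and 0.006 m and x of spice_jar in the frame of compartment between -0.06 and 0.06 m and y of spice_jar in the frame of compartment between -0.025 and 0.025 m and angle between spice_jar's own z axis and vertical below 0.2 rad and value of joint each of flap_right, flap_left above 0.25 rad), for 0.2 s.
3. the hand is out and both flaps have sprung shut (value of joint each of flap_right, flap_left below 0.08 rad), for 0.1 s.
At the end, for the whole second after the job is handed in: The spice jar stands upright (within 0.2 rad) and at rest on the compartment's floor (within 6 mm in height, at most 62 mm from the floor's centre), both flaps are shut (under 0.08 rad) and the tray is closed over them (under 0.06 rad) (all of step 3 and value of joint tray_arm below 0.06 rad and z of spice_jar in the frame of compartment between -0.006 and 0.006 m and horizontal distance between spice_jar and compartment below 0.062 m and angle between spice_jar's own z axis and vertical below 0.2 rad and linear speed of spice_jar below 0.02 m/s); the robot touches nothing.
It fails at once if the honey jar is shifted by more than 30 mm or tipped (distance of honey_jar from where it was at the start of the episode above 0.03 m or angle between honey_jar's own z axis and vertical above 0.4 rad).
It fails at once if the milk carton is shifted by more than 30 mm or tipped (distance of milk_carton from where it was at the start of the episode above 0.03 m or angle between milk_carton's own z axis and vertical above 0.4 rad).
It also fails if it takes over 72 s, if anything falls off the work surface, if the arm or the gripper's body presses on something with over 40 N, if the wrist force passes 120 N, or if a joint passes its speed limit or range.

ROBOT

A 7-joint arm with a two-finger parallel gripper is mounted at the origin on a cart in front of the work surface, level with it; the furniture and walls round the work are solid. World frame = base frame: x ahead of the robot, y to its left, z up, the work surface at z = 0. Lengths are in mm, angles in rad, forces in N, time in s.
With the tool pointing down it reaches from about 350 to 900 mm from the base axis. Payload 8.1 kg.
Tool frame: the origin (TCP) lies at the very end of the fingers, on their centre line; the grasp point (between the pads) lies 19 mm behind it; z points along the fingers, y is the line along which they close (so a half turn about z gives the same grasp; the last joint's range is limited). The gripper opens to 92 mm and grips with 3 to 60 N. Pads are 19 mm wide; open, the fingers measure 130 mm over their backs; the gripper's body (75 mm by 190 mm) begins 47 mm behind the grasp point.
Start: joints at [1.093, 0.434, 0.025, 1.573, -0.012, 1.134, -0.075], TCP at [228.782, -581.636, 226.742] pointing down, gripper open.
Joint ranges: [-2.62, 2.62], [-0.44, 2.09], [-1.27, 1.32], [0.08, 2.57], [-1.32, 4.46], [0.12, 2], [-2.74, 2.74]. Speed limits (rad/s): [2.22, 2.22, 3.01, 3.01, 3.14, 3.14, 3.14].

INTERFACE

Orientations are given as [roll, pitch, yaw] about the fixed x, y, z axes, in that order (R = Rz(yaw) Ry(pitch) Rx(roll)).
In Python, from workcell import robot, imaging gives the robot as it stands. The module is installed in compiled form; this text tells all that it offers.
- The arm moves only by the tool step_arm, never from a script. Its argument "steps" is a list of rows, each an object of numbers: "tx", "ty", "tz": the shift along the tool's x, y, z in cm; "wx", "wy", "wz": the turn, a rotation vector about the tool's x, y, z in degrees. A call has 1 to 20 rows; each row is the pose to reach, as a shift and turn from the pose commanded when the call began, along the tool's axes at that moment; what a row does not reach only later rows make up. A row lasts 1/8 s, in which the tool goes at most 62.5 mm and 10.7 degrees, less where a joint would pass 70% of its speed; a pose out of reach is approached as far as the arm can. A call with a gripper value outside its range is refused whole. "jaw" is the closure, from 0 (fully open) to 1 (shut), set as the call begins (left out, the last holds). The fingers move at their own pace and stop on an object; "newtons" is the grip in N (left out, the last holds). Time passes only in rows, so rows that repeat a pose let the fingers close. It gives the time, the measured TCP pose, the force, the opening and the grip force at its end, in the units of the state.
- robot.read_state(): the state, without advancing time (a new reading comes with each control period).
- imaging.capture(name): name is "scene" or "top"; returns a dict with "frame" (480x640x3 uint8, blue, green, red), "mtx" (3x3 intrinsics, pixels), "rvec" (rotation vector, rad) and "tvec" (3), from world to camera coordinates, as OpenCV has them. Camera axes: x right, y down, z forward; pixel columns grow to the right and rows downward; lengths in mm; the calibration is good to about 2 mm. A picture is of the moment at which its call begins. There is no depth.
- robot.job_done(): hands the job in; it is judged then, once.
The state is a dict: "clock": time; "joints": joint angles; "qd": joint speeds; "tau": joint torques, N m; "ee_pos": TCP position; "tcp_rot": TCP orientation; "force": force on the tool from outside, world axes, zero at the start; "ft_torque": the same for the moment, N m; "grip_width": finger opening in mm; "gripper_force": force on a finger pad.
Only numpy, scipy, OpenCV 4.12 (cv2) and the standard library are available. Lean on these libraries where they do the work, as an engineer would, in place of code of your own. Each camera call takes 0.05 s, during which the arm holds its last target. There are 200 camera calls.

## Working session

There is one attempt and no reset: what is moved stays moved. The work goes in short steps, Python scripts to look and compute and a tool call to move; the robot and the scene stay as the last step left them, time stands still between calls to the robot, and variables do not carry over. Pictures are saved under pics/ and viewed, at most 10 in all, crops included, and the job is handed in when it is done.

Besides the shell and the picture viewer there is one more tool, called after "Emit:" by a JSON object that holds its "op" and its "data", one argument or row to a line. step_arm: Moves the arm, as the interface text tells. Its arguments: {"type":"object","properties":{"steps":{"type":"array"},"jaw":{"type":"number"},"newtons":{"type":"number"}},"required":["steps"]}

```bash
mkdir -p pics
cat > h.py <<'E'
import numpy as np,cv2
from workcell import robot,imaging
from scipy.spatial.transform import Rotation as R
def cap(n,f=None):
    c=imaging.capture(n)
    if f: cv2.imwrite('pics/'+f,c['frame'])
    return c
def ray(c,u,v,z):
    M=cv2.Rodrigues(np.array(c['rvec'],float))[0];t=np.array(c['tvec'],float).ravel()
    o=-M.T@t
    p=cv2.undistortPoints(np.array([[[u,v]]],float),np.array(c['mtx'],float),None)[0,0]
    d=M.T@np.array([p[0],p[1],1.]);return (o+d*(z-o[2])/d[2]).round(1)
def proj(c,P):
    return cv2.projectPoints(np.array([P],float),np.array(c['rvec'],float),np.array(c['tvec'],float),np.array(c['mtx'],float),None)[0][0,0]
def st():
    s=robot.read_state();print({k:np.round(s[k],3).tolist() for k in ('clock','joints','ee_pos','tcp_rot','force','grip_width','gripper_force')});return s
E
python3 - <<'E'
from h import *
st()
for n in('scene','top'):
    c=cap(n,n+'1.png');M=cv2.Rodrigues(np.array(c['rvec'],float))[0];print(n,(-M.T@np.array(c['tvec']).ravel()).round(),M[2].round(2))
E
```

```text
{'clock': 0.0, 'joints': [1.093, 0.435, 0.025, 1.574, -0.012, 1.134, -0.075], 'ee_pos': [228.585, -581.153, 225.983], 'tcp_rot': [-3.14, 0.0, 0.375], 'force': [-0.539, -0.476, -0.208], 'grip_width': 91.772, 'gripper_force': 0.0}
scene [-250. 1241.  741.] [ 0.49 -0.76 -0.42]
top [ 249.  100. 1613.] [ 0.17  0.   -0.99]
```

View pics/scene1.png

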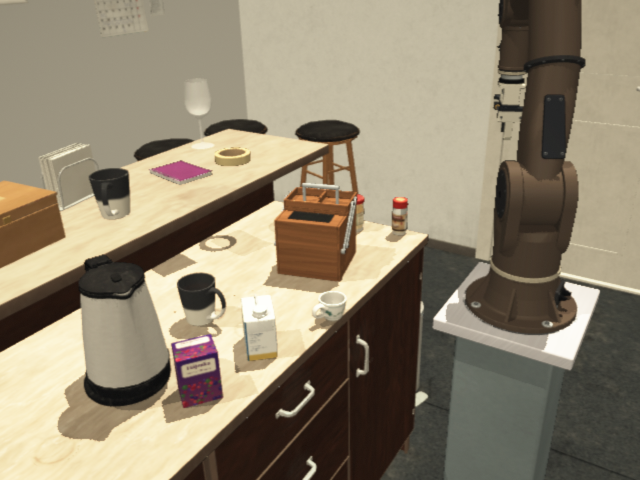

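View pics/top1.png

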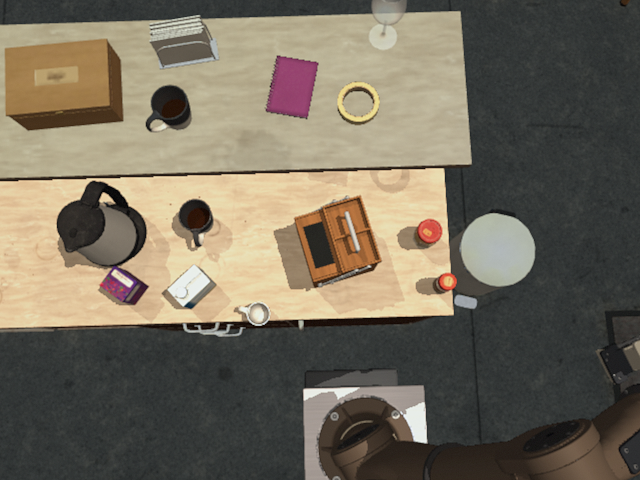

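The scene view shows the caddy at about (315,235) with its tray closed. In the top view the handle is at (352,231), the spice jar cap at (447,282), the honey lid at (429,232) and the milk carton at (190,287).

Run:
```python
from h import *
c=cap('top');f=c['frame'];hsv=cv2.cvtColor(f,cv2.COLOR_BGR2HSV)
red=((hsv[...,0]<6)|(hsv[...,0]>174))&(hsv[...,1]>170)&(hsv[...,2]>110)
red=red.astype('uint8');red[:,:380]=0
n,l,s,ce=cv2.connectedComponentsWithStats(red)
for i in range(1,n):
    if s[i,4]>30:
        k=cv2.minEnclosingCircle(np.argwhere(l==i)[:,::-1].astype(np.float32));print(s[i],k,[ray(c,*k[0],z) for z in (100,106)], ray(c,k[0][0]+k[1],k[0][1],103)-ray(c,*k[0],103))
gray=((hsv[...,1]<45)&(hsv[...,2]>120)).astype('uint8');m=np.zeros_like(gray);m[195:265,330:372]=1
n,l,s,ce=cv2.connectedComponentsWithStats(gray*m)
for i in range(1,n):
    if s[i,4]>30:
        r=cv2.minAreaRect(np.argwhere(l==i)[:,::-1].astype(np.float32));b=cv2.boxPoints(r);print(s[i],r,[ray(c,*p,205) for p in b],ray(c,*r[0],205))
cv2.imwrite('pics/crop.png',cv2.resize(f[185:300,285:465],None,fx=4.4,fy=4.4,interpolation=cv2.INTER_CUBIC))
c2=cap('scene');cv2.imwrite('pics/crop2.png',cv2.resize(c2['frame'][165:365,235:425],None,fx=3,fy=3,interpolation=cv2.INTER_CUBIC))
```

```text
[418 222  22  21  52] ((429.0789489746094, 230.6052703857422), 11.803481101989746) [array([ 541.1, -177.9,  100. ]), array([ 539.9, -176.8,  106. ])] [ -0.9 -30.2   0. ]
[422 223  16  16 109] ((429.5, 230.5), 8.276573181152344) [array([ 541.3, -179. ,  100. ]), array([ 540.2, -177.9,  106. ])] [ -0.6 -21.2   0. ]
[439 274  18  16 121] ((447.3461608886719, 281.1153869628906), 8.908736228942871) [array([ 409.2, -216.5,  100. ]), array([ 408.6, -215.2,  106. ])] [ -0.7 -22.5   0. ]
[345 212  15  39 170] ((351.93341064453125, 230.8621063232422), (40.15282440185547, 4.28816556930542), 72.34988403320312) [array([571.7,  44. , 205. ]), array([574.6,  34.1, 205. ]), array([480.2,   8.4, 205. ]), array([477.3,  18.3, 205. ])] [525.7  26.1 205. ]
```

View pics/crop.png

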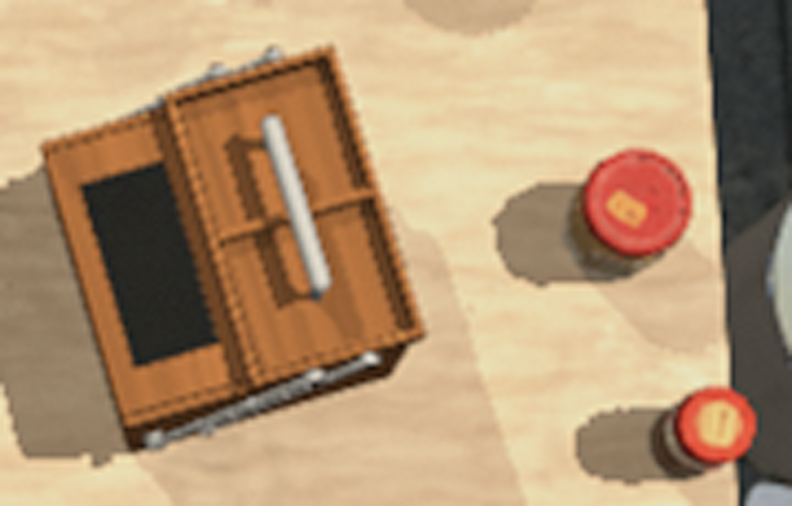

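View pics/crop2.png

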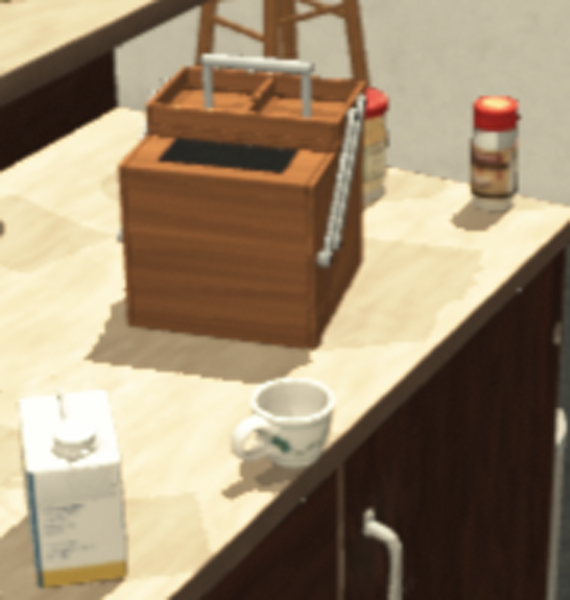

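The crops show the tray rims cleanly, with corners at crop pixels (168,97), (332,47), (422,335) and (255,388). The housing's far-left corner is at (42,148). The scene crop shows the bar standing free above the tray.

Run:
```python
from h import *
c=cap('top')
g=lambda u,v,z:ray(c,285+(u+.5)/4.4-.5,185+(v+.5)/4.4-.5,z)
t=[g(*p,179) for p in((168,97),(332,47),(422,335),(255,388))]
for p in t: print(p)
print('centre',np.mean(t,0));
for a,b in((3,0),(2,1),(0,1),(3,2)):
    d=t[b]-t[a];print(np.linalg.norm(d),np.arctan2(d[1],d[0]))
print('housing',g(42,148,154),g(127,425,154))
print('milk',ray(c,190,287,110),'cup',ray(c,258,313,50))
s=st();print(R.from_euler('xyz',s['tcp_rot']).as_matrix().round(3))
c2=cap('scene');f=c2['frame'];hsv=cv2.cvtColor(f,cv2.COLOR_BGR2HSV)
print('scene px predicted: handle ends',proj(c2,(573,39,205)),proj(c2,(479,13,205)),'spice top',proj(c2,(408.6,-215.2,106)))
```

```text
[593.6  94.2 179. ]
[619.6   1.4 179. ]
[455.  -41.7 179. ]
[428.3  51.2 179. ]
centre [524.125  26.275 179.   ]
170.80131732513073 0.25449271857075256
170.14925800602248 0.25609723558367375
96.37344032460396 -1.2976277516072299
96.66074694517935 -1.2909335029410494
housing [572.1 166.4 154. ] [412.8 122.4 154. ]
milk [412.2 435.2 110. ] cup [345.6 270.7  50. ]
{'clock': 0.25, 'joints': [1.093, 0.435, 0.025, 1.574, -0.012, 1.134, -0.075], 'ee_pos': [228.662, -581.409, 226.373], 'tcp_rot': [-3.141, 0.0, 0.375], 'force': [0.41, 0.658, 0.75], 'grip_width': 91.404, 'gripper_force': 0.0}
[[ 0.931  0.366 -0.   ]
 [ 0.366 -0.931  0.001]
 [-0.    -0.001 -1.   ]]
scene px predicted: handle ends [303.06223613 184.85310522] [339.08680929 187.78580096] spice top [400.78844094 199.54689757]
```

```bash
cat >> h.py <<'E'
def rel(p0,y0,pts):
    "tool-frame rows (cm, deg) from commanded pose p0,yaw y0 (tool down) to pts=[(x,y,z,yaw)]"
    M=R.from_euler('xyz',[np.pi,0,y0]).as_matrix()
    for x,y,z,w in pts:
        d=M.T@(np.array([x,y,z])-p0)/10;print('tx %.2f ty %.2f tz %.2f wz %.1f'%(*d,np.degrees(y0-w)))
E
python3 - <<'E'
from h import *
rel([228.8,-581.6,226.7],.375,[(525,26,270,.262)])
E
```

```text
tx 49.82 ty -45.69 tz -4.33 wz 6.5
```

Emit:
{"op": "step_arm", "data": {
  "steps": [
    {"tx":0,"ty":0,"tz":-4.3,"wz":0},
    {"tx":4,"ty":-3.7,"tz":-4.3,"wz":0.5},
    {"tx":8,"ty":-7.3,"tz":-4.3,"wz":1},
    {"tx":12,"ty":-11,"tz":-4.3,"wz":1.5},
    {"tx":16,"ty":-14.7,"tz":-4.3,"wz":2},
    {"tx":20,"ty":-18.3,"tz":-4.3,"wz":2.5},
    {"tx":24,"ty":-22,"tz":-4.3,"wz":3},
    {"tx":28,"ty":-25.7,"tz":-4.3,"wz":3.5},
    {"tx":32,"ty":-29.3,"tz":-4.3,"wz":4},
    {"tx":36,"ty":-33,"tz":-4.3,"wz":4.5},
    {"tx":40,"ty":-36.7,"tz":-4.3,"wz":5},
    {"tx":44,"ty":-40.3,"tz":-4.3,"wz":5.5},
    {"tx":48,"ty":-44,"tz":-4.3,"wz":6},
    {"tx":49.8,"ty":-45.7,"tz":-4.3,"wz":6.5},
    {"tx":49.8,"ty":-45.7,"tz":-4.3,"wz":6.5},
    {"tx":49.8,"ty":-45.7,"tz":-4.3,"wz":6.5},
    {"tx":49.8,"ty":-45.7,"tz":-4.3,"wz":6.5},
    {"tx":49.8,"ty":-45.7,"tz":-4.3,"wz":6.5}
  ],
  "jaw": 0.55
}}

```text
invalid input at $.steps[0]: expected keys tx, ty, tz, wx, wy, wz
```

Emit:
{"op": "step_arm", "data": {
  "steps": [
    {"tx":0,"ty":0,"tz":-4.3,"wx":0,"wy":0,"wz":0},
    {"tx":4,"ty":-3.7,"tz":-4.3,"wx":0,"wy":0,"wz":0.5},
    {"tx":8,"ty":-7.3,"tz":-4.3,"wx":0,"wy":0,"wz":1},
    {"tx":12,"ty":-11,"tz":-4.3,"wx":0,"wy":0,"wz":1.5},
    {"tx":16,"ty":-14.7,"tz":-4.3,"wx":0,"wy":0,"wz":2},
    {"tx":20,"ty":-18.3,"tz":-4.3,"wx":0,"wy":0,"wz":2.5},
    {"tx":24,"ty":-22,"tz":-4.3,"wx":0,"wy":0,"wz":3},
    {"tx":28,"ty":-25.7,"tz":-4.3,"wx":0,"wy":0,"wz":3.5},
    {"tx":32,"ty":-29.3,"tz":-4.3,"wx":0,"wy":0,"wz":4},
    {"tx":36,"ty":-33,"tz":-4.3,"wx":0,"wy":0,"wz":4.5},
    {"tx":40,"ty":-36.7,"tz":-4.3,"wx":0,"wy":0,"wz":5},
    {"tx":44,"ty":-40.3,"tz":-4.3,"wx":0,"wy":0,"wz":5.5},
    {"tx":48,"ty":-44,"tz":-4.3,"wx":0,"wy":0,"wz":6},
    {"tx":49.8,"ty":-45.7,"tz":-4.3,"wx":0,"wy":0,"wz":6.5},
    {"tx":49.8,"ty":-45.7,"tz":-4.3,"wx":0,"wy":0,"wz":6.5},
    {"tx":49.8,"ty":-45.7,"tz":-4.3,"wx":0,"wy":0,"wz":6.5},
    {"tx":49.8,"ty":-45.7,"tz":-4.3,"wx":0,"wy":0,"wz":6.5}
  ],
  "jaw": 0.55
}}

```text
clock: 2.42
ee_pos: [524.7, 24.5, 269.8]
tcp_rot: [3.141, 0.0, 0.259]
force: [0.3, 0.4, -0.8]
grip_width: 41.6
gripper_force: 0.0
```

Emit:
{"op": "step_arm", "data": {
  "steps": [
    {"tx":0,"ty":0,"tz":3,"wx":0,"wy":0,"wz":0},
    {"tx":0,"ty":0,"tz":5,"wx":0,"wy":0,"wz":0},
    {"tx":0,"ty":0,"tz":6.5,"wx":0,"wy":0,"wz":0},
    {"tx":0,"ty":0,"tz":7.5,"wx":0,"wy":0,"wz":0},
    {"tx":0,"ty":0,"tz":7.9,"wx":0,"wy":0,"wz":0},
    {"tx":0,"ty":0,"tz":7.9,"wx":0,"wy":0,"wz":0},
    {"tx":0,"ty":0,"tz":7.9,"wx":0,"wy":0,"wz":0}
  ]
}}

```text
clock: 3.3
ee_pos: [525.3, 26.0, 191.3]
tcp_rot: [3.141, -0.001, 0.261]
force: [0.4, 0.2, 0.1]
grip_width: 41.4
gripper_force: 0.0
```

Run:
```python
from h import *
st();c=cap('scene');cv2.imwrite('pics/crop3.png',cv2.resize(c['frame'][110:290,235:425],None,fx=3,fy=3,interpolation=cv2.INTER_CUBIC))
```

```text
{'clock': 3.3, 'joints': [0.133, 0.339, -0.366, 1.838, 0.143, 0.99, -1.602], 'ee_pos': [525.334, 26.003, 191.283], 'tcp_rot': [3.141, -0.001, 0.261], 'force': [0.409, 0.248, 0.146], 'grip_width': 41.448, 'gripper_force': 0.0}
```

View pics/crop3.png

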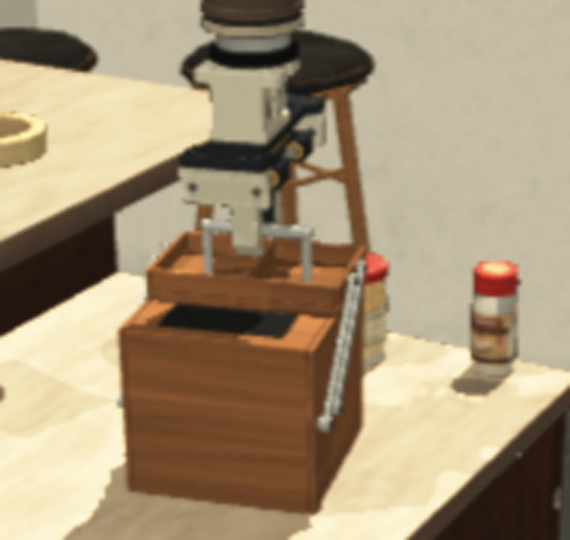

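The fingers straddle the bar at crop (255,235), clear of the tray.

Emit:
{"op": "step_arm", "data": {
  "steps": [
    {"tx":0,"ty":0,"tz":0,"wx":0,"wy":0,"wz":0},
    {"tx":0,"ty":0,"tz":0,"wx":0,"wy":0,"wz":0},
    {"tx":0,"ty":0,"tz":0,"wx":0,"wy":0,"wz":0},
    {"tx":0,"ty":-0.8,"tz":-0.8,"wx":0,"wy":0,"wz":0},
    {"tx":0,"ty":-1.7,"tz":-1.5,"wx":0,"wy":0,"wz":0},
    {"tx":0,"ty":-2.7,"tz":-2.1,"wx":0,"wy":0,"wz":0},
    {"tx":0,"ty":-3.7,"tz":-2.6,"wx":0,"wy":0,"wz":0},
    {"tx":0,"ty":-4.8,"tz":-3.0,"wx":0,"wy":0,"wz":0},
    {"tx":0,"ty":-5.8,"tz":-3.4,"wx":0,"wy":0,"wz":0},
    {"tx":0,"ty":-7.5,"tz":-3.7,"wx":0,"wy":0,"wz":0},
    {"tx":0,"ty":-9.2,"tz":-3.8,"wx":0,"wy":0,"wz":0},
    {"tx":0,"ty":-10.9,"tz":-3.7,"wx":0,"wy":0,"wz":0},
    {"tx":0,"ty":-12.6,"tz":-3.4,"wx":0,"wy":0,"wz":0},
    {"tx":0,"ty":-13.7,"tz":-3.0,"wx":0,"wy":0,"wz":0},
    {"tx":0,"ty":-14.7,"tz":-2.6,"wx":0,"wy":0,"wz":0},
    {"tx":0,"ty":-15.7,"tz":-2.1,"wx":0,"wy":0,"wz":0},
    {"tx":0,"ty":-16.7,"tz":-1.5,"wx":0,"wy":0,"wz":0},
    {"tx":0,"ty":-17.6,"tz":-0.8,"wx":0,"wy":0,"wz":0},
    {"tx":0,"ty":-18.4,"tz":0,"wx":0,"wy":0,"wz":0},
    {"tx":0,"ty":-18.4,"tz":0,"wx":0,"wy":0,"wz":0}
  ],
  "jaw": 0.74
}}

```text
clock: 5.85
ee_pos: [479.0, 200.4, 193.8]
tcp_rot: [3.135, -0.002, 0.258]
force: [-8.3, -16.9, 41.0]
grip_width: 24.0
gripper_force: 20.9
```

Emit:
{"op": "step_arm", "data": {
  "steps": [
    {"tx":0,"ty":0,"tz":0,"wx":0,"wy":0,"wz":0},
    {"tx":0,"ty":0,"tz":-3,"wx":0,"wy":0,"wz":0},
    {"tx":0,"ty":0,"tz":-7,"wx":0,"wy":0,"wz":0},
    {"tx":0,"ty":0,"tz":-7,"wx":0,"wy":0,"wz":0}
  ],
  "jaw": 0.55
}}

```text
clock: 6.35
ee_pos: [478.9, 204.8, 263.3]
tcp_rot: [-3.141, -0.005, 0.261]
force: [0.6, -0.5, 0.1]
grip_width: 41.0
gripper_force: 0.0
```

Run:
```python
from h import *
s=st();c=cap('top','top4.png');cv2.imwrite('pics/crop4.png',cv2.resize(c['frame'][185:340,225:465],None,fx=3.3,fy=3.3,interpolation=cv2.INTER_CUBIC))
psi=.262
p0=np.array([525,26,190.7])+184*np.array([-np.sin(.2605),np.cos(.2605),0])+[0,0,70];print(p0)
rel(p0,.2605,[(408.6,-215.2,p0[2],psi+np.pi/2)])
```

```text
{'clock': 6.35, 'joints': [-0.145, 0.272, -0.453, 1.746, 0.13, 1.148, -1.947], 'ee_pos': [478.86, 204.818, 263.289], 'tcp_rot': [-3.141, -0.005, 0.261], 'force': [0.603, -0.516, 0.061], 'grip_width': 41.0, 'gripper_force': 0.0}
[477.60827649 203.79208234 260.7       ]
tx -17.46 ty 38.71 tz 0.00 wz -90.1
```

View pics/crop4.png

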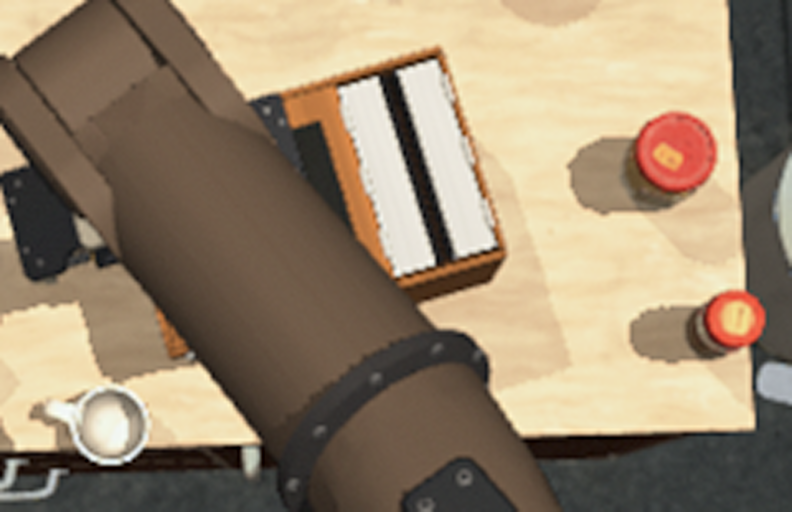

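Crop 4 shows the mouth uncovered. The two white flaps meet at a black line running from (383,75) to (443,262), and both jars are untouched. The arm hides the tray, so I'll check it once I'm at the jar.

Emit:
{"op": "step_arm", "data": {
  "steps": [
    {"tx":0,"ty":0,"tz":0,"wx":0,"wy":0,"wz":0},
    {"tx":-1.3,"ty":3,"tz":0,"wx":0,"wy":0,"wz":-7},
    {"tx":-2.7,"ty":6,"tz":0,"wx":0,"wy":0,"wz":-14},
    {"tx":-4,"ty":9,"tz":0,"wx":0,"wy":0,"wz":-21},
    {"tx":-5.4,"ty":12,"tz":0,"wx":0,"wy":0,"wz":-28},
    {"tx":-6.7,"ty":15,"tz":0,"wx":0,"wy":0,"wz":-35},
    {"tx":-8.1,"ty":18,"tz":0,"wx":0,"wy":0,"wz":-42},
    {"tx":-9.4,"ty":21,"tz":0,"wx":0,"wy":0,"wz":-49},
    {"tx":-10.8,"ty":24,"tz":0,"wx":0,"wy":0,"wz":-56},
    {"tx":-12.1,"ty":27,"tz":0,"wx":0,"wy":0,"wz":-63},
    {"tx":-13.5,"ty":30,"tz":0,"wx":0,"wy":0,"wz":-70},
    {"tx":-14.8,"ty":33,"tz":0,"wx":0,"wy":0,"wz":-77},
    {"tx":-16.1,"ty":36,"tz":0,"wx":0,"wy":0,"wz":-84},
    {"tx":-17.5,"ty":38.7,"tz":0,"wx":0,"wy":0,"wz":-90},
    {"tx":-17.5,"ty":38.7,"tz":0,"wx":0,"wy":0,"wz":-90},
    {"tx":-17.5,"ty":38.7,"tz":0,"wx":0,"wy":0,"wz":-90},
    {"tx":-17.5,"ty":38.7,"tz":0,"wx":0,"wy":0,"wz":-90}
  ],
  "jaw": 0.28
}}

```text
clock: 8.52
ee_pos: [408.5, -214.3, 260.4]
tcp_rot: [-3.141, -0.001, 1.833]
force: [0.2, -0.3, 0.1]
grip_width: 66.4
gripper_force: 0.0
```

Run:
```python
from h import *
s=st();c=cap('top')
cv2.imwrite('pics/crop5.png',cv2.resize(c['frame'][185:340,225:465],None,fx=3.3,fy=3.3,interpolation=cv2.INTER_CUBIC))
f=c['frame'];hsv=cv2.cvtColor(f,cv2.COLOR_BGR2HSV)
def blob(m,b):
    k=np.zeros(m.shape,'uint8');k[b[1]:b[3],b[0]:b[2]]=1
    n,l,s,_=cv2.connectedComponentsWithStats(m.astype('uint8')*k)
    i=1+np.argmax(s[1:,4]);return cv2.minAreaRect(np.argwhere(l==i)[:,::-1].astype(np.float32))
w=blob((hsv[...,1]<60)&(hsv[...,2]>140),(225,195,320,330));print(w)
print('handle',ray(c,*w[0],205),'expected',np.array([525,26])+184*np.array([-np.sin(.262),np.cos(.262)]))
k=blob(hsv[...,2]<55,(336,195,365,268));b=cv2.boxPoints(k);print('slit',k,[ray(c,*p,151) for p in b],ray(c,*k[0],151))
```

```text
{'clock': 8.525, 'joints': [0.679, 0.164, -0.356, 1.879, 0.063, 1.11, 0.561], 'ee_pos': [408.502, -214.298, 260.42], 'tcp_rot': [-3.141, -0.001, 1.833], 'force': [0.207, -0.278, 0.106], 'grip_width': 66.354, 'gripper_force': 0.0}
((256.0, 311.0000305175781), (29.698482513427734, 24.041629791259766), 45.0)
handle [340.8 258.4 205. ] expected [477.34164178 203.72079477]
slit ((350.4000244140625, 234.70001220703125), (60.399497985839844, 6.008327484130859), 71.56504821777344) [array([598.3,  56. , 151. ]), array([602.8,  41.5, 151. ]), array([456.2,  -0.5, 151. ]), array([451.9,  13.7, 151. ])] [526.7  27.5 151. ]
```

View pics/crop5.png

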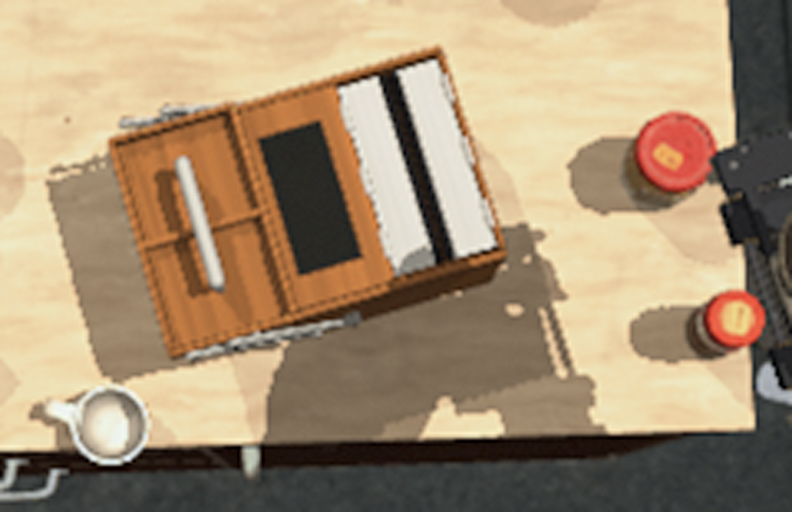

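The tray rests fully open, with its handle at about (200,222), and the flaps are clear.

Emit:
{"op": "step_arm", "data": {
  "steps": [
    {"tx":0,"ty":0,"tz":4,"wx":0,"wy":0,"wz":0},
    {"tx":0,"ty":0,"tz":8,"wx":0,"wy":0,"wz":0},
    {"tx":0,"ty":0,"tz":11,"wx":0,"wy":0,"wz":0},
    {"tx":0,"ty":0,"tz":13,"wx":0,"wy":0,"wz":0},
    {"tx":0,"ty":0,"tz":15,"wx":0,"wy":0,"wz":0},
    {"tx":0,"ty":0,"tz":16.5,"wx":0,"wy":0,"wz":0},
    {"tx":0,"ty":0,"tz":17.2,"wx":0,"wy":0,"wz":0},
    {"tx":0,"ty":0,"tz":17.2,"wx":0,"wy":0,"wz":0},
    {"tx":0,"ty":0,"tz":17.2,"wx":0,"wy":0,"wz":0},
    {"tx":0,"ty":0,"tz":17.2,"wx":0,"wy":0,"wz":0}
  ]
}}

```text
clock: 9.82
ee_pos: [408.7, -215.6, 89.3]
tcp_rot: [3.141, 0.001, 1.832]
force: [0.6, 0.6, -0.5]
grip_width: 66.1
gripper_force: 0.0
```

Emit:
{"op": "step_arm", "data": {
  "steps": [
    {"tx":0,"ty":0,"tz":0,"wx":0,"wy":0,"wz":0},
    {"tx":0,"ty":0,"tz":0,"wx":0,"wy":0,"wz":0},
    {"tx":0,"ty":0,"tz":0,"wx":0,"wy":0,"wz":0},
    {"tx":0,"ty":0,"tz":0,"wx":0,"wy":0,"wz":0},
    {"tx":0,"ty":0,"tz":0,"wx":0,"wy":0,"wz":0},
    {"tx":0,"ty":0,"tz":0,"wx":0,"wy":0,"wz":0}
  ],
  "jaw": 0.8,
  "newtons": 40
}}

```text
clock: 10.58
ee_pos: [408.5, -215.4, 88.8]
tcp_rot: [3.141, 0.0, 1.832]
force: [0.2, 0.6, 1.4]
grip_width: 43.4
gripper_force: 40.0
```

Run:
```python
from h import *
s=st();c=cap('scene');cv2.imwrite('pics/crop6.png',cv2.resize(c['frame'][110:290,325:455],None,fx=3,fy=3,interpolation=cv2.INTER_CUBIC))
```

```text
{'clock': 10.575, 'joints': [0.628, 0.378, -0.325, 2.098, 0.185, 0.692, 0.442], 'ee_pos': [408.474, -215.4, 88.798], 'tcp_rot': [3.141, 0.0, 1.832], 'force': [0.211, 0.576, 1.432], 'grip_width': 43.418, 'gripper_force': 39.979}
```

View pics/crop6.png

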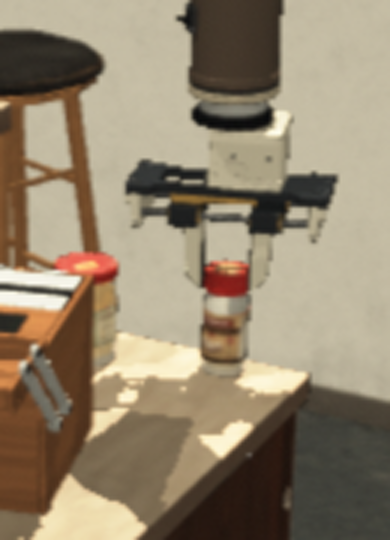

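Both fingers grip the cap at crop (205–262, 265), and the opening of 43.4 mm matches the cap.

Run:
```python
from h import *
rel([408.6,-215.2,88.5],1.832,[(408.6,-215.2,268,1.832),(526,27,268,1.837)])
```

```text
tx 0.00 ty 0.00 tz -17.95 wz 0.0
tx 20.37 ty 17.60 tz -17.95 wz -0.3
```

Emit:
{"op": "step_arm", "data": {
  "steps": [
    {"tx":0,"ty":0,"tz":-2,"wx":0,"wy":0,"wz":0},
    {"tx":0,"ty":0,"tz":-6,"wx":0,"wy":0,"wz":0},
    {"tx":0,"ty":0,"tz":-10,"wx":0,"wy":0,"wz":0},
    {"tx":0,"ty":0,"tz":-14,"wx":0,"wy":0,"wz":0},
    {"tx":0,"ty":0,"tz":-17,"wx":0,"wy":0,"wz":0},
    {"tx":2,"ty":1.7,"tz":-18,"wx":0,"wy":0,"wz":0},
    {"tx":5,"ty":4.3,"tz":-18,"wx":0,"wy":0,"wz":0},
    {"tx":8,"ty":6.9,"tz":-18,"wx":0,"wy":0,"wz":0},
    {"tx":11,"ty":9.5,"tz":-18,"wx":0,"wy":0,"wz":0},
    {"tx":14,"ty":12.1,"tz":-18,"wx":0,"wy":0,"wz":0},
    {"tx":17,"ty":14.7,"tz":-18,"wx":0,"wy":0,"wz":0},
    {"tx":19,"ty":16.4,"tz":-18,"wx":0,"wy":0,"wz":0},
    {"tx":20.4,"ty":17.6,"tz":-18,"wx":0,"wy":0,"wz":0},
    {"tx":20.4,"ty":17.6,"tz":-18,"wx":0,"wy":0,"wz":0},
    {"tx":20.4,"ty":17.6,"tz":-18,"wx":0,"wy":0,"wz":0},
    {"tx":20.4,"ty":17.6,"tz":-18,"wx":0,"wy":0,"wz":0}
  ]
}}

```text
clock: 12.62
ee_pos: [525.4, 25.8, 268.7]
tcp_rot: [-3.141, 0.001, 1.83]
force: [-0.7, -0.0, -1.9]
grip_width: 43.4
gripper_force: 40.0
```

Run:
```python
from h import *
s=st();c=cap('scene');cv2.imwrite('pics/crop7.png',cv2.resize(c['frame'][90:290,225:425],None,fx=2.9,fy=2.9,interpolation=cv2.INTER_CUBIC))
print(proj(c,(526,27,180)),proj(c,(526,27,286)))
```

```text
{'clock': 12.625, 'joints': [0.256, 0.29, -0.518, 1.718, 0.155, 1.175, -0.044], 'ee_pos': [525.413, 25.799, 268.716], 'tcp_rot': [-3.141, 0.001, 1.83], 'force': [-0.664, -0.039, -1.858], 'grip_width': 43.436, 'gripper_force': 39.969}
[320.94398598 195.42537533] [319.9444157  156.39548225]
```

View pics/crop7.png

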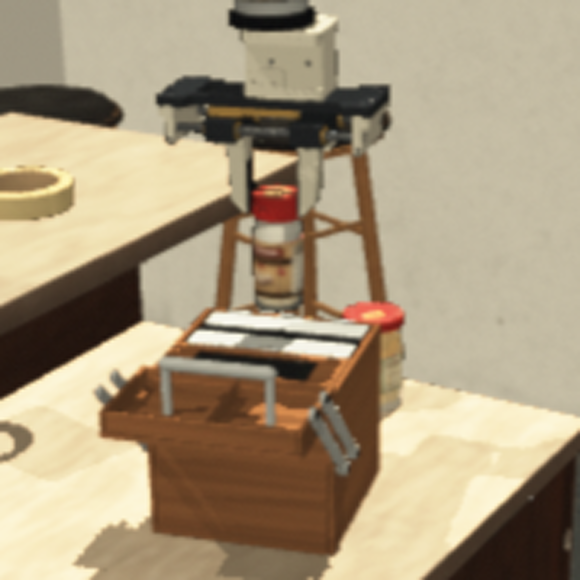

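The jar hangs upright over the slit, its base at about (278,305). Now I'll press it down.

Emit:
{"op": "step_arm", "data": {
  "steps": [
    {"tx":0,"ty":0,"tz":1,"wx":0,"wy":0,"wz":0},
    {"tx":0,"ty":0,"tz":2,"wx":0,"wy":0,"wz":0},
    {"tx":0,"ty":0,"tz":2.7,"wx":0,"wy":0,"wz":0},
    {"tx":0,"ty":0,"tz":3.4,"wx":0,"wy":0,"wz":0},
    {"tx":0,"ty":0,"tz":4.1,"wx":0,"wy":0,"wz":0},
    {"tx":0,"ty":0,"tz":4.8,"wx":0,"wy":0,"wz":0},
    {"tx":0,"ty":0,"tz":5.5,"wx":0,"wy":0,"wz":0},
    {"tx":0,"ty":0,"tz":6.2,"wx":0,"wy":0,"wz":0},
    {"tx":0,"ty":0,"tz":6.9,"wx":0,"wy":0,"wz":0}
  ]
}}

```text
clock: 13.8
ee_pos: [526.0, 27.3, 199.5]
tcp_rot: [3.141, 0.0, 1.832]
force: [-0.1, 0.3, 1.9]
grip_width: 43.9
gripper_force: 40.0
```

Emit:
{"op": "step_arm", "data": {
  "steps": [
    {"tx":0,"ty":0,"tz":1,"wx":0,"wy":0,"wz":0},
    {"tx":0,"ty":0,"tz":2,"wx":0,"wy":0,"wz":0},
    {"tx":0,"ty":0,"tz":3,"wx":0,"wy":0,"wz":0},
    {"tx":0,"ty":0,"tz":4,"wx":0,"wy":0,"wz":0},
    {"tx":0,"ty":0,"tz":5,"wx":0,"wy":0,"wz":0},
    {"tx":0,"ty":0,"tz":6,"wx":0,"wy":0,"wz":0},
    {"tx":0,"ty":0,"tz":7,"wx":0,"wy":0,"wz":0},
    {"tx":0,"ty":0,"tz":8,"wx":0,"wy":0,"wz":0},
    {"tx":0,"ty":0,"tz":9,"wx":0,"wy":0,"wz":0}
  ]
}}

```text
clock: 14.92
ee_pos: [525.6, 27.1, 109.0]
tcp_rot: [-3.141, -0.0, 1.832]
force: [0.6, 0.1, 0.8]
grip_width: 43.3
gripper_force: 40.0
```

Emit:
{"op": "step_arm", "data": {
  "steps": [
    {"tx":0,"ty":0,"tz":0.5,"wx":0,"wy":0,"wz":0},
    {"tx":0,"ty":0,"tz":0.9,"wx":0,"wy":0,"wz":0},
    {"tx":0,"ty":0,"tz":1.2,"wx":0,"wy":0,"wz":0},
    {"tx":0,"ty":0,"tz":1.5,"wx":0,"wy":0,"wz":0},
    {"tx":0,"ty":0,"tz":1.5,"wx":0,"wy":0,"wz":0},
    {"tx":0,"ty":0,"tz":1.5,"wx":0,"wy":0,"wz":0}
  ]
}}

```text
clock: 15.68
ee_pos: [525.7, 27.2, 94.6]
tcp_rot: [3.142, -0.0, 1.832]
force: [1.4, -0.2, -3.1]
grip_width: 43.7
gripper_force: 44.7
```

Emit:
{"op": "step_arm", "data": {
  "steps": [
    {"tx":0,"ty":0,"tz":0.1,"wx":0,"wy":0,"wz":0},
    {"tx":0,"ty":0,"tz":0.2,"wx":0,"wy":0,"wz":0},
    {"tx":0,"ty":0,"tz":0.2,"wx":0,"wy":0,"wz":0}
  ]
}}

```text
clock: 16.05
ee_pos: [526.0, 27.3, 93.7]
tcp_rot: [3.141, 0.001, 1.832]
force: [-1.9, -0.3, 9.5]
grip_width: 43.5
gripper_force: 43.4
```

The jar has reached the floor: the force is up to 9.5 N at the expected height. I'll pause there, open a little, then pull out.

Emit:
{"op": "step_arm", "data": {
  "steps": [
    {"tx":0,"ty":0,"tz":0,"wx":0,"wy":0,"wz":0},
    {"tx":0,"ty":0,"tz":0,"wx":0,"wy":0,"wz":0},
    {"tx":0,"ty":0,"tz":0,"wx":0,"wy":0,"wz":0}
  ]
}}

```text
clock: 16.42
ee_pos: [526.0, 27.2, 93.7]
tcp_rot: [3.141, 0.001, 1.832]
force: [-2.3, -0.3, 9.2]
grip_width: 43.9
gripper_force: 43.4
```

Emit:
{"op": "step_arm", "data": {
  "steps": [
    {"tx":0,"ty":0,"tz":0,"wx":0,"wy":0,"wz":0},
    {"tx":0,"ty":0,"tz":0,"wx":0,"wy":0,"wz":0},
    {"tx":0,"ty":0,"tz":0,"wx":0,"wy":0,"wz":0},
    {"tx":0,"ty":0,"tz":0,"wx":0,"wy":0,"wz":0},
    {"tx":0,"ty":0,"tz":0,"wx":0,"wy":0,"wz":0}
  ],
  "jaw": 0.32
}}

```text
clock: 17.05
ee_pos: [525.6, 27.2, 92.6]
tcp_rot: [-3.141, -0.0, 1.832]
force: [-0.6, 0.2, 0.0]
grip_width: 62.5
gripper_force: 3.2
```

Emit:
{"op": "step_arm", "data": {
  "steps": [
    {"tx":0,"ty":0,"tz":-0.5,"wx":0,"wy":0,"wz":0},
    {"tx":0,"ty":0,"tz":-1,"wx":0,"wy":0,"wz":0},
    {"tx":0,"ty":0,"tz":-2,"wx":0,"wy":0,"wz":0},
    {"tx":0,"ty":0,"tz":-3,"wx":0,"wy":0,"wz":0},
    {"tx":0,"ty":0,"tz":-4.5,"wx":0,"wy":0,"wz":0},
    {"tx":0,"ty":0,"tz":-6,"wx":0,"wy":0,"wz":0},
    {"tx":0,"ty":0,"tz":-8,"wx":0,"wy":0,"wz":0},
    {"tx":0,"ty":0,"tz":-11,"wx":0,"wy":0,"wz":0},
    {"tx":0,"ty":0,"tz":-15,"wx":0,"wy":0,"wz":0},
    {"tx":0,"ty":0,"tz":-18,"wx":0,"wy":0,"wz":0},
    {"tx":0,"ty":0,"tz":-18,"wx":0,"wy":0,"wz":0}
  ]
}}

```text
clock: 18.42
ee_pos: [527.4, 26.9, 276.3]
tcp_rot: [3.136, 0.002, 1.831]
force: [-1.0, -0.7, -0.1]
grip_width: 62.8
gripper_force: 0.0
```

Run:
```python
from h import *
s=st();c=cap('scene');cv2.imwrite('pics/crop8.png',cv2.resize(c['frame'][90:290,225:425],None,fx=2.9,fy=2.9,interpolation=cv2.INTER_CUBIC))
rel([526,27.2,272.5],1.832,[(477.3,203.7,272.5,.262)])
```

```text
{'clock': 18.425, 'joints': [0.258, 0.284, -0.522, 1.706, 0.153, 1.186, -0.043], 'ee_pos': [527.365, 26.894, 276.315], 'tcp_rot': [3.136, 0.002, 1.831], 'force': [-0.955, -0.676, -0.064], 'grip_width': 62.772, 'gripper_force': 0.0}
tx 18.31 ty -0.15 tz -0.00 wz 90.0
```

View pics/crop8.png

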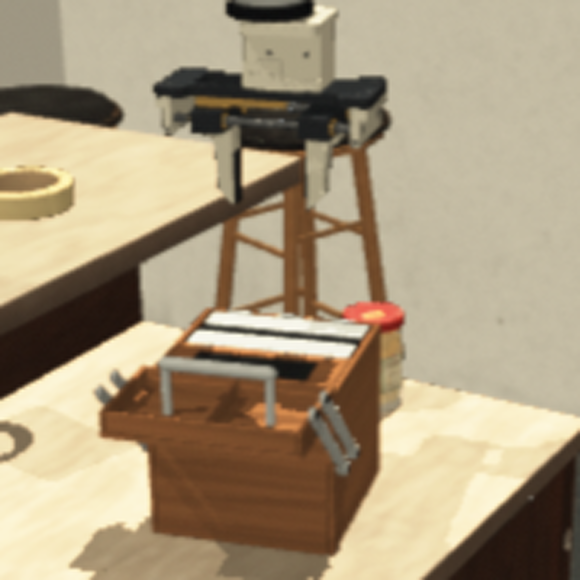

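The flaps are shut at (280,330) with the jar inside, and the hand is clear. Next I'll pin down the open handle's position.

Run:
```python
from h import *
f=cv2.imread('pics/crop5.png');c=cap('top')
g=f[145:300,165:235];hsv=cv2.cvtColor(g,cv2.COLOR_BGR2HSV);m=((hsv[...,1]<60)&(hsv[...,2]>120)).astype('uint8')
n,l,s,_=cv2.connectedComponentsWithStats(m);i=1+np.argmax(s[1:,4]);r=cv2.minAreaRect(np.argwhere(l==i)[:,::-1].astype(np.float32));print(r)
q=lambda u,v:ray(c,225+(u+165.5)/3.3-.5,185+(v+145.5)/3.3-.5,205)
print(q(*r[0]),[q(*p) for p in cv2.boxPoints(r)])
st()
```

```text
((34.347511291503906, 77.19458770751953), (135.43798828125, 16.055522918701172), 73.39302062988281)
[479.1 187.5 205. ] [array([525.8, 206.3, 205. ]), array([528.9, 195.1, 205. ]), array([432.9, 168.9, 205. ]), array([429.9, 180. , 205. ])]
{'clock': 18.525, 'joints': [0.258, 0.286, -0.521, 1.71, 0.153, 1.184, -0.043], 'ee_pos': [525.84, 26.561, 273.371], 'tcp_rot': [3.14, 0.001, 1.831], 'force': [0.256, 0.681, -0.742], 'grip_width': 62.507, 'gripper_force': 0.0}
```

Run:
```python
from h import *
a=cap('top');b=cap('scene')
def P(c): 
    return np.array(c['mtx'],float)@np.hstack([cv2.Rodrigues(np.array(c['rvec'],float))[0],np.array(c['tvec'],float).reshape(3,1)])
def tri(ua,ub):
    X=cv2.triangulatePoints(P(a),P(b),np.array(ua,float),np.array(ub,float)).ravel();X=X[:3]/X[3];return X.round(1),(proj(a,X)-ua).round(1),(proj(b,X)-ub).round(1)
ta=(225+199.8/3.3-.5,185+222.7/3.3-.5)
sb=(225+219/2.9-.5,90+366/2.9-.5)
print('open',tri(ta,sb))
sb0=(235+257.5/3-.4,165+64/3-.4)
print('closed check',tri((351.93,230.86),sb0))
for q in (75,80,85,90):
    A=np.radians(q-45);d=130*(np.sin(A)+.7071);h=130*(np.cos(A)-.7071)
    X=(525-d*np.sin(.262),26+d*np.cos(.262),205+h);print(q,X,proj(a,X)-ta,proj(b,X)-sb)
```

```text
open (array([481.8, 188.7, 192.5]), array([-0.2, -0.2]), array([0.3, 0. ]))
closed check (array([526.2,  26.6, 206.1]), array([-0.2, -0.3]), array([0.3, 0. ]))
75 (np.float64(484.3549318122241), np.float64(177.56782759217418), np.float64(225.66030249197703)) [ 3.62705123 -3.72519516] [  1.48815218 -14.79590085]
80 (np.float64(481.87749061223917), np.float64(186.80635018326188), np.float64(219.56676575756893)) [-0.10574446 -2.15007614] [  0.27349179 -10.89304647]
85 (np.float64(479.54703509109174), np.float64(195.4967546133556), np.float64(212.66277760546714)) [-3.55486534 -0.60042542] [-0.85838499 -6.7279776 ]
90 (np.float64(477.3813014224652), np.float64(203.5729016573327), np.float64(205.00088155425118)) [-6.69229893  0.90979379] [-1.89584984 -2.33750742]
```

Run:
```python
from h import *
def bar(c,box,vmin,smax=60):
    x0,y0,x1,y1=box;g=cv2.resize(c['frame'][y0:y1,x0:x1],None,fx=3,fy=3,interpolation=cv2.INTER_CUBIC);hsv=cv2.cvtColor(g,cv2.COLOR_BGR2HSV)
    m=((hsv[...,1]<smax)&(hsv[...,2]>vmin)).astype('uint8')
    n,l,s,_=cv2.connectedComponentsWithStats(m);i=1+np.argmax(s[1:,4]);pts=np.argwhere(l==i)[:,::-1].astype(np.float32)
    r=cv2.minAreaRect(pts);b=(cv2.boxPoints(r)+.5)/3-.5+[x0,y0];ce=(np.array(r[0])+.5)/3-.5+[x0,y0];print(r[1],'px',ce.round(1),s[i]);return ce
a=cap('top');b=cap('scene')
ua=bar(a,(270,228,298,278),120)
print(ray(a,*ua,205))
ub=bar(b,(278,208,323,219),110)
for q in (80,85,90):
    A=np.radians(q-45);d=130*(np.sin(A)+.7071);h=130*(np.cos(A)-.7071)
    X=(525-d*np.sin(.262),26+d*np.cos(.262),205+h);print(q,proj(a,X)-ua,proj(b,X)-ub)
```

```text
(119.61434936523438, 13.305341720581055) px [284.5 251.6] [  24   14   44  116 1373]
[480.  188.9 205. ]
(32.0, 125.0) px [298.5 213. ] [   0    0  126   33 1649]
80 [ 0.46826436 -1.77741536] [ 1.79073317 -8.18614991]
85 [-2.98085652 -0.22776464] [ 0.65885639 -4.02108105]
90 [-6.11829011  1.28245457] [-0.37860847  0.36938913]
```

Run:
```python
from h import *
a=cap('top');b=cap('scene')
for c,(x0,y0,x1,y1) in ((b,(272,196,328,240)),(a,(262,225,312,296))):
    h=cv2.cvtColor(c['frame'],cv2.COLOR_BGR2HSV)[y0:y1,x0:x1]
    for j,r in enumerate(h): print(y0+j,''.join('#' if p[1]<70 and p[2]>100 else ('.' if p[2]<60 else ('o' if p[1]<90 else ('-' if p[2]<110 else ' '))) for p in r))
psi=.262;e=np.array([np.cos(psi),np.sin(psi)])
for q in (80,90):
    A=np.radians(q-45);d=130*(np.sin(A)+.7071);hh=130*(np.cos(A)-.7071)
    for s in(-45,45):
        X=np.array([525-d*np.sin(psi)+s*e[0],26+d*np.cos(psi)+s*e[1],205+hh]);print(q,s,X.round(),'top',proj(a,X).round(1),'scene',proj(b,X).round(1))
```

```text
196 .o######################        #ooo      o########     
197 .o#####################   oooo #########  o########     
198 .o####################   ###############o ooo   o#####o 
199 .o###################   o###############################
200 .-##################    ################################
201  o#################   -o################################
202 o#################o  --.oo##############################
203 ###############o#o   ###oooooooo.oooo###################
204 ###############o    ###############ooooooo..oooo########
205 ###############    ###########################oooooo...o
206 ##############o   ######################################
207 #############    o######################################
208 ############o      ooo##################################
209 ###########o                 ooo########################
210 ##########o           --               oooo#############
211 #########o  -       --...---                     ooo####
212 #########o         --..........-----                    
213 #################ooooo...................------ ------  
21
[... 5034 characters left out ...]
#############o
288 oooooooooooo  ----   -      ----###########ooo###o
289 ooooooooooooo -----  -   ---ooo###o###oo#####ooooo
290 ooooooooooooo ----    ---oo######o.o####oooooooooo
291 ooooooooooooo --  -- #######oo####oooooooooooooooo
292 ooooooooooooo  ----#########oooooooooooooooooo####
293 oooooooooooooo -- o##oo#ooooooooooooooooooooooo##o
294 oooooooooooooooooooooooooooooo##oooooooooooooooooo
295 oooooooooooooooooooooooooo####o#oooooooooooooooooo
80 -45 [438. 175. 220.] top [290.2 267.9] scene [318.7 206.5]
80 45 [525. 198. 220.] top [279.7 231.9] scene [282.3 203.1]
90 -45 [434. 192. 205.] top [283.6 270.8] scene [316.6 215.2]
90 45 [521. 215. 205.] top [273.2 235.2] scene [280.  211.6]
```

Run:
```python
from h import *
st()
rel([526,27.2,272.5],1.832,[(481.5,188.5,272.5,.262)])
```

```text
{'clock': 18.825, 'joints': [0.257, 0.288, -0.521, 1.711, 0.153, 1.184, -0.044], 'ee_pos': [525.358, 27.039, 272.096], 'tcp_rot': [-3.14, -0.0, 1.832], 'force': [-0.644, -0.599, -0.101], 'grip_width': 62.314, 'gripper_force': 0.0}
tx 16.73 ty -0.13 tz -0.00 wz 90.0
```

Emit:
{"op": "step_arm", "data": {
  "steps": [
    {"tx":1.2,"ty":0,"tz":0,"wx":0,"wy":0,"wz":7},
    {"tx":2.5,"ty":0,"tz":0,"wx":0,"wy":0,"wz":14},
    {"tx":3.8,"ty":0,"tz":0,"wx":0,"wy":0,"wz":21},
    {"tx":5.1,"ty":0,"tz":0,"wx":0,"wy":0,"wz":28},
    {"tx":6.4,"ty":0,"tz":0,"wx":0,"wy":0,"wz":35},
    {"tx":7.7,"ty":0,"tz":0,"wx":0,"wy":0,"wz":42},
    {"tx":9,"ty":0,"tz":0,"wx":0,"wy":0,"wz":49},
    {"tx":10.3,"ty":0,"tz":0,"wx":0,"wy":0,"wz":56},
    {"tx":11.6,"ty":0,"tz":0,"wx":0,"wy":0,"wz":63},
    {"tx":12.9,"ty":0,"tz":0,"wx":0,"wy":0,"wz":70},
    {"tx":14.2,"ty":-0.1,"tz":0,"wx":0,"wy":0,"wz":77},
    {"tx":15.5,"ty":-0.1,"tz":0,"wx":0,"wy":0,"wz":84},
    {"tx":16.7,"ty":-0.1,"tz":0,"wx":0,"wy":0,"wz":90},
    {"tx":16.7,"ty":-0.1,"tz":0,"wx":0,"wy":0,"wz":90},
    {"tx":16.7,"ty":-0.1,"tz":0,"wx":0,"wy":0,"wz":90},
    {"tx":16.7,"ty":-0.1,"tz":0,"wx":0,"wy":0,"wz":90}
  ],
  "jaw": 0.4,
  "newtons": 15
}}

```text
clock: 20.82
ee_pos: [481.8, 187.5, 272.6]
tcp_rot: [3.141, 0.0, 0.262]
force: [-0.3, -0.1, 0.2]
grip_width: 55.2
gripper_force: 0.0
```

Emit:
{"op": "step_arm", "data": {
  "steps": [
    {"tx":0,"ty":0,"tz":2,"wx":0,"wy":0,"wz":0},
    {"tx":0,"ty":0,"tz":4,"wx":0,"wy":0,"wz":0},
    {"tx":0,"ty":0,"tz":5.5,"wx":0,"wy":0,"wz":0},
    {"tx":0,"ty":0,"tz":6.5,"wx":0,"wy":0,"wz":0},
    {"tx":0,"ty":0,"tz":7.5,"wx":0,"wy":0,"wz":0},
    {"tx":0,"ty":0,"tz":7.5,"wx":0,"wy":0,"wz":0},
    {"tx":0,"ty":0,"tz":7.5,"wx":0,"wy":0,"wz":0}
  ]
}}

```text
clock: 21.7
ee_pos: [481.8, 188.4, 198.1]
tcp_rot: [-3.142, -0.001, 0.261]
force: [1.0, 0.3, 0.3]
grip_width: 55.3
gripper_force: 0.0
```

Emit:
{"op": "step_arm", "data": {
  "steps": [
    {"tx":0,"ty":0,"tz":0.5,"wx":0,"wy":0,"wz":0},
    {"tx":0,"ty":0,"tz":1,"wx":0,"wy":0,"wz":0},
    {"tx":0,"ty":0,"tz":1.3,"wx":0,"wy":0,"wz":0},
    {"tx":0,"ty":0,"tz":1.3,"wx":0,"wy":0,"wz":0},
    {"tx":0,"ty":0,"tz":1.3,"wx":0,"wy":0,"wz":0}
  ]
}}

```text
clock: 22.32
ee_pos: [481.6, 188.3, 184.8]
tcp_rot: [-3.142, -0.0, 0.261]
force: [1.4, 0.8, 0.6]
grip_width: 54.8
gripper_force: 0.0
```

Emit:
{"op": "step_arm", "data": {
  "steps": [
    {"tx":0,"ty":0,"tz":0,"wx":0,"wy":0,"wz":0},
    {"tx":0,"ty":0,"tz":0,"wx":0,"wy":0,"wz":0},
    {"tx":0,"ty":0,"tz":0,"wx":0,"wy":0,"wz":0},
    {"tx":0,"ty":0,"tz":0,"wx":0,"wy":0,"wz":0},
    {"tx":0,"ty":0,"tz":0,"wx":0,"wy":0,"wz":0},
    {"tx":0,"ty":0,"tz":0,"wx":0,"wy":0,"wz":0}
  ],
  "jaw": 0.95,
  "newtons": 10
}}

```text
clock: 23.08
ee_pos: [481.9, 186.9, 184.7]
tcp_rot: [3.14, 0.0, 0.26]
force: [1.6, -5.5, 1.6]
grip_width: 11.5
gripper_force: 10.0
```

I have the bar, at the measured place. First a small trial move back along the arc.

Emit:
{"op": "step_arm", "data": {
  "steps": [
    {"tx":0,"ty":0.2,"tz":-0.5,"wx":0,"wy":0,"wz":0},
    {"tx":0,"ty":0.5,"tz":-1,"wx":0,"wy":0,"wz":0},
    {"tx":0,"ty":1,"tz":-1.5,"wx":0,"wy":0,"wz":0},
    {"tx":0,"ty":1.5,"tz":-2,"wx":0,"wy":0,"wz":0},
    {"tx":0,"ty":1.5,"tz":-2,"wx":0,"wy":0,"wz":0}
  ],
  "newtons": 20
}}

```text
clock: 23.7
ee_pos: [486.4, 169.3, 202.9]
tcp_rot: [3.137, 0.002, 0.257]
force: [9.6, -10.9, -18.5]
grip_width: 11.3
gripper_force: 20.0
```

Run:
```python
from h import *
st();b=cap('scene')
x0,y0,x1,y1=258,190,362,262
h=cv2.cvtColor(b['frame'],cv2.COLOR_BGR2HSV)[y0:y1,x0:x1]
for j,r in enumerate(h): print(y0+j,''.join('#' if p[1]<70 and p[2]>100 else ('.' if p[2]<60 else ('o' if p[1]<90 else ('-' if p[2]<110 else ' '))) for p in r))
```

```text
{'clock': 23.7, 'joints': [-0.177, 0.307, -0.335, 1.847, 0.122, 1.01, -1.876], 'ee_pos': [486.412, 169.299, 202.885], 'tcp_rot': [3.137, 0.002, 0.257], 'force': [9.599, -10.913, -18.488], 'grip_width': 11.252, 'gripper_force': 20.008}
190 ...............##########################oo#####o################         - o#################o     ####
191 ...............##########################oo#####o##############o     --   - o#################o     ####
192 ...............#################################o##########oo            -- o##################     ####
193 ...............################################oo#######o                -  o#################o     o###
194 ...............o###############################oo####oo       ooo      o      o##########o            o#
195 ...............o###############################oo##o        o####      o --     o######                 
196 ...............o################################o##o    o########      o ---      o##o                  
197 ...............o###############################ooo####  o########      o -- o#o                   
[... 6282 characters left out ...]
----     ----------------------------  o#ooooo
256 ##################            -------  ------------------------------        ------------------ oooooooo
257 ##################               -- -         ----------------------------     ---------------  oooooooo
258 ##################o             --------                   ----------------------------------- oooooooo#
259 ##################o --          -------------                       -------------------------  oooooo###
260 ##################o --           ----------------------                        -------------- ooooooo###
261 ##################o  -------------------------------------------- ---          -------------  oooooo####
```

Run:
```python
from h import *
b=cap('scene');b0=cv2.imread('pics/scene1.png');c8=cv2.resize(cv2.imread('pics/crop8.png'),(200,200),interpolation=cv2.INTER_AREA)
def show(f,x0,y0,x1,y1,ox=0,oy=0):
    h=cv2.cvtColor(f,cv2.COLOR_BGR2HSV)[y0-oy:y1-oy,x0-ox:x1-ox]
    for j,r in enumerate(h): print(y0+j,''.join('#' if p[1]<75 and p[2]>95 else ' ' for p in r))
show(b0,334,190,364,258);print('open x0=330');show(c8,326,218,356,258,225,90)
```

```text
190   ###  ###########      ######
191   ###                   ######
192   ###                   ######
193   ###                    #####
194   ###                      ###
195   ###                        #
196   ###                         
197   ###               ###       
198   ##                ###       
199   ##                ###       
200   ##                ##        
201   ##              ####        
202   ##             #####        
203   ##             #####       #
204                  #####       #
205                  #####       #
206                  #####       #
207                 #####        #
208                 #####         
209                 #####         
210                 #####         
211                 #####         
212                ######         
213                #####          
214                #####         #
215                #####         #
216               ######         #
217               ######         #
218               #####          #
219               #####          #
220               #####           
221            
[... 1991 characters left out ...]

238          ###   ####           
239          ####  #####          
240          #####  ####          
241           ####   ####         
242           #####  ####         
243            #####  ####        
244            #####  #####       
245             ####   ###        
246              #### ####        
247              #########        
248               #####           
249               ######          
250                ####           
251                ####           
252                ####           
253                 ##            
254                               
255                               
256                              #
257                              #
```

Run:
```python
from h import *
b=cap('scene');psi=.262;Rz=np.array([[np.cos(psi),np.sin(psi)],[-np.sin(psi),np.cos(psi)]])
cc=np.array([525,26])+39*np.array([-np.sin(psi),np.cos(psi)])
def pl(u,v,xc=-92):
    A=ray(b,u,v,0);B=ray(b,u,v,300);la=(Rz@(A[:2]-cc));lb=Rz@(B[:2]-cc);t=(xc-la[0])/(lb[0]-la[0]);return np.round([la[1]+t*(lb[1]-la[1]),300*t],1)
for n,p in dict(P1=(343.8,252),P2=(349.5,246.5),T1o=(333.3,232.5),T2o=(338,227),T2c=(356.5,198),P1c=(343,251.5)).items(): print(n,pl(*p))
s=st();p=np.array(s['ee_pos']);print('TCP along caddy',Rz@(p[:2]-[525,26]))
```

```text
P1 [81.9 85.1]
P2 [26.2 73.5]
T1o [170.6 178. ]
T2o [131.2 174.3]
T2c [-47.1 178. ]
P1c [89.3 90.1]
{'clock': 23.85, 'joints': [-0.177, 0.308, -0.335, 1.847, 0.122, 1.01, -1.876], 'ee_pos': [486.333, 169.624, 202.629], 'tcp_rot': [3.137, 0.002, 0.258], 'force': [10.648, -10.372, -17.939], 'grip_width': 11.295, 'gripper_force': 20.007}
TCP along caddy [-1.47126121e-01  1.48738122e+02]
```

The arms in the open state stand about 45° past vertical, so the tray was fully open. I'll loosen to a cage around the bar and carry the tray back.

Emit:
{"op": "step_arm", "data": {
  "steps": [
    {"tx":0,"ty":0,"tz":0,"wx":0,"wy":0,"wz":0},
    {"tx":0,"ty":0,"tz":0.2,"wx":0,"wy":0,"wz":0},
    {"tx":0,"ty":0.2,"tz":0.3,"wx":0,"wy":0,"wz":0},
    {"tx":0,"ty":0.5,"tz":0.3,"wx":0,"wy":0,"wz":0},
    {"tx":0,"ty":0.5,"tz":0.3,"wx":0,"wy":0,"wz":0}
  ],
  "jaw": 0.74
}}

```text
clock: 24.48
ee_pos: [486.9, 168.7, 201.8]
tcp_rot: [3.141, -0.0, 0.261]
force: [-0.8, -0.5, 0.3]
grip_width: 23.7
gripper_force: 0.0
```

Run:
```python
from h import *
st();b=cap('scene')
x0,y0,x1,y1=268,198,350,240
h=cv2.cvtColor(b['frame'],cv2.COLOR_BGR2HSV)[y0:y1,x0:x1]
for j,r in enumerate(h): print(y0+j,''.join('#' if p[1]<70 and p[2]>100 else ('.' if p[2]<60 else ' ') for p in r))
```

```text
{'clock': 24.475, 'joints': [-0.171, 0.308, -0.337, 1.85, 0.119, 1.004, -1.867], 'ee_pos': [486.879, 168.657, 201.843], 'tcp_rot': [3.141, -0.0, 0.261], 'force': [-0.788, -0.54, 0.325], 'grip_width': 23.661, 'gripper_force': 0.0}
198 ..... ############################## .. ####         ######        ###            
199 ..... ###################  ##########... ####################        ###          
200 ..... ##################   ##########... ########################      #######    
201 ...   #################    ##########... ######################################   
202 .    #################    ########### .. #########################################
203    ################ #    ############ .. #########################################
204  ##################     ############# ..##    ..    ##############################
205 ###################    ############## ..##########       ..    ###################
206 ##################    ###############   ####################        .     ########
207 #################     ################################################       ...  

[... 2078 characters left out ...]
         
232               ##                                 ##             ##    ####        
233                                                  ###            # .   #####       
234                                                  ###            #      ####       
235                                                  ##             #####  ####       
236                                                                  #####  ####      
237                                                                   ####  ####      
238                                                                    ###   ####     
239                                                                    ####   ###
```

The tray dropped back to its open rest because the tips were above the bar. I'll re-cage it deeper.

Emit:
{"op": "step_arm", "data": {
  "steps": [
    {"tx":0,"ty":0,"tz":-1,"wx":0,"wy":0,"wz":0},
    {"tx":0,"ty":0,"tz":-1.8,"wx":0,"wy":0,"wz":0},
    {"tx":0,"ty":-1,"tz":-1.8,"wx":0,"wy":0,"wz":0},
    {"tx":0,"ty":-1.9,"tz":-1.8,"wx":0,"wy":0,"wz":0},
    {"tx":0,"ty":-1.9,"tz":-1.8,"wx":0,"wy":0,"wz":0},
    {"tx":0,"ty":-1.9,"tz":0,"wx":0,"wy":0,"wz":0},
    {"tx":0,"ty":-1.9,"tz":1.2,"wx":0,"wy":0,"wz":0},
    {"tx":0,"ty":-1.9,"tz":2,"wx":0,"wy":0,"wz":0},
    {"tx":0,"ty":-1.9,"tz":2.4,"wx":0,"wy":0,"wz":0},
    {"tx":0,"ty":-1.9,"tz":2.4,"wx":0,"wy":0,"wz":0},
    {"tx":0,"ty":-1.9,"tz":2.4,"wx":0,"wy":0,"wz":0}
  ],
  "jaw": 0.45
}}

```text
clock: 25.9
ee_pos: [482.1, 187.4, 178.1]
tcp_rot: [-3.142, -0.001, 0.261]
force: [-0.2, -0.1, -0.2]
grip_width: 50.3
gripper_force: 0.0
```

Emit:
{"op": "step_arm", "data": {
  "steps": [
    {"tx":0,"ty":0,"tz":0,"wx":0,"wy":0,"wz":0},
    {"tx":0,"ty":0,"tz":0,"wx":0,"wy":0,"wz":0},
    {"tx":0,"ty":0,"tz":0,"wx":0,"wy":0,"wz":0},
    {"tx":0,"ty":0.5,"tz":0,"wx":0,"wy":0,"wz":0},
    {"tx":0,"ty":1.2,"tz":-0.6,"wx":0,"wy":0,"wz":0},
    {"tx":0,"ty":1.9,"tz":-1.2,"wx":0,"wy":0,"wz":0},
    {"tx":0,"ty":2.5,"tz":-1.7,"wx":0,"wy":0,"wz":0},
    {"tx":0,"ty":2.5,"tz":-1.7,"wx":0,"wy":0,"wz":0},
    {"tx":0,"ty":2.5,"tz":-1.7,"wx":0,"wy":0,"wz":0}
  ],
  "jaw": 0.74
}}

```text
clock: 27.02
ee_pos: [488.3, 164.0, 195.3]
tcp_rot: [-3.14, -0.001, 0.262]
force: [-3.7, 4.5, 3.4]
grip_width: 24.1
gripper_force: 2.6
```

Run:
```python
from h import *
st();b=cap('scene')
x0,y0,x1,y1=268,198,350,240
h=cv2.cvtColor(b['frame'],cv2.COLOR_BGR2HSV)[y0:y1,x0:x1]
for j,r in enumerate(h): print(y0+j,''.join('#' if p[1]<70 and p[2]>100 else ('.' if p[2]<60 else ' ') for p in r))
```

```text
{'clock': 27.025, 'joints': [-0.161, 0.314, -0.337, 1.859, 0.121, 0.988, -1.859], 'ee_pos': [488.261, 163.972, 195.291], 'tcp_rot': [-3.14, -0.001, 0.262], 'force': [-3.706, 4.479, 3.36], 'grip_width': 24.057, 'gripper_force': 2.584}
198 ..... #################### ########### . ###         ######        ###            
199 ..... ###################  ###########.. ####################       ####          
200 ..... ##################   ########## .. ########################      #######    
201 ...   #################    ########## .. ######################################   
202 .    #################     ########## .. #########################################
203    ###################    ########### .. #########################################
204  #################################### .. ##   ..    ##############################
205 ######################################   #####           ..    ###################
206 ############################################################       ..     ########
207 #######        ######################################################       ...
[... 2084 characters left out ...]
##     
232                                                                      ###  ###     
233 ####                                                                 ###  ###     
234 #####                                                                ###  ###     
235 # ####                                                               ####  ###    
236 ######                                                                ###  ###    
237 #######                                                               ###  ###    
238 #####                                                                 ###  ###    
239 ######                                                                 ###  ###
```

Emit:
{"op": "step_arm", "data": {
  "steps": [
    {"tx":0,"ty":0.9,"tz":-0.5,"wx":0,"wy":0,"wz":0},
    {"tx":0,"ty":1.8,"tz":-1,"wx":0,"wy":0,"wz":0},
    {"tx":0,"ty":2.8,"tz":-1.4,"wx":0,"wy":0,"wz":0},
    {"tx":0,"ty":3.8,"tz":-1.8,"wx":0,"wy":0,"wz":0},
    {"tx":0,"ty":3.8,"tz":-1.8,"wx":0,"wy":0,"wz":0}
  ]
}}

```text
clock: 27.7
ee_pos: [498.5, 124.7, 212.8]
tcp_rot: [3.14, 0.0, 0.259]
force: [-0.4, 0.7, -0.1]
grip_width: 24.0
gripper_force: 0.4
```

Run:
```python
from h import *
st();b=cap('scene');psi=.262
x0,y0,x1,y1=268,186,350,215
h=cv2.cvtColor(b['frame'],cv2.COLOR_BGR2HSV)[y0:y1,x0:x1]
for j,r in enumerate(h): print(y0+j,''.join('#' if p[1]<70 and p[2]>100 else ('.' if p[2]<60 else ' ') for p in r))
for Y,z in((110,222),(110,229),(110,240)):
    print(Y,z,[proj(b,(525-Y*np.sin(psi)+s*np.cos(psi),26+Y*np.cos(psi)+s*np.sin(psi),z)).round(1) for s in(45,-45)])
```

```text
{'clock': 27.7, 'joints': [-0.095, 0.293, -0.32, 1.839, 0.108, 1.027, -1.77], 'ee_pos': [498.547, 124.669, 212.761], 'tcp_rot': [3.14, 0.0, 0.259], 'force': [-0.402, 0.655, -0.086], 'grip_width': 23.974, 'gripper_force': 0.35}
186 .....######################################.. #########            ###############
187 .....##################################### .. #########            ###############
188 .....##################################### .. #########            ###############
189 .....##################################### .. #########            ###############
190 .....######################################.. #########            ###############
191 .....################################################              ###############
192 .....#####################################################         ###############
193 .... ########      ########################################        ###############
194 ....########        ###      ##############################          ##########   
195 ... #######         ###          ##########################            #####      
196
[... 1114 characters left out ...]
   #  #### . 
209                                                         ##              #  #####  
210                                                         ##              ## #####  
211                                                         ##             ### ####   
212                                                                        ### ###    
213                                                                        ###  ##    
214                                                                        ###  #     
110 222 [array([290.3, 193.7]), array([325.6, 196.9])]
110 229 [array([290.2, 191. ]), array([325.5, 194.2])]
110 240 [array([290. , 186.8]), array([325.4, 189.8])]
```

Emit:
{"op": "step_arm", "data": {
  "steps": [
    {"tx":0,"ty":0.9,"tz":-0.2,"wx":0,"wy":0,"wz":0},
    {"tx":0,"ty":1.8,"tz":-0.3,"wx":0,"wy":0,"wz":0},
    {"tx":0,"ty":2.6,"tz":-0.4,"wx":0,"wy":0,"wz":0},
    {"tx":0,"ty":3.4,"tz":-0.4,"wx":0,"wy":0,"wz":0},
    {"tx":0,"ty":4.2,"tz":-0.4,"wx":0,"wy":0,"wz":0},
    {"tx":0,"ty":4.9,"tz":-0.3,"wx":0,"wy":0,"wz":0},
    {"tx":0,"ty":5.9,"tz":0,"wx":0,"wy":0,"wz":0},
    {"tx":0,"ty":6.6,"tz":0.3,"wx":0,"wy":0,"wz":0},
    {"tx":0,"ty":7.4,"tz":0.7,"wx":0,"wy":0,"wz":0},
    {"tx":0,"ty":8.2,"tz":1.1,"wx":0,"wy":0,"wz":0},
    {"tx":0,"ty":8.9,"tz":1.4,"wx":0,"wy":0,"wz":0},
    {"tx":0,"ty":9.6,"tz":1.7,"wx":0,"wy":0,"wz":0},
    {"tx":0,"ty":10.2,"tz":1.9,"wx":0,"wy":0,"wz":0},
    {"tx":0,"ty":10.2,"tz":1.9,"wx":0,"wy":0,"wz":0},
    {"tx":0,"ty":10.2,"tz":1.9,"wx":0,"wy":0,"wz":0}
  ]
}}

```text
clock: 29.62
ee_pos: [524.5, 28.4, 193.9]
tcp_rot: [-3.141, -0.0, 0.262]
force: [0.5, 0.3, 0.5]
grip_width: 24.0
gripper_force: 0.0
```

Emit:
{"op": "step_arm", "data": {
  "steps": [
    {"tx":0,"ty":0,"tz":0,"wx":0,"wy":0,"wz":0},
    {"tx":0,"ty":0,"tz":0,"wx":0,"wy":0,"wz":0},
    {"tx":0,"ty":0,"tz":0,"wx":0,"wy":0,"wz":0}
  ],
  "jaw": 0.5
}}

```text
clock: 30.0
ee_pos: [524.5, 28.0, 193.8]
tcp_rot: [3.142, -0.0, 0.262]
force: [0.2, -0.5, -0.0]
grip_width: 45.1
gripper_force: 0.0
```

Emit:
{"op": "step_arm", "data": {
  "steps": [
    {"tx":0,"ty":0,"tz":-2,"wx":0,"wy":0,"wz":0},
    {"tx":0,"ty":0,"tz":-5,"wx":0,"wy":0,"wz":0},
    {"tx":0,"ty":0,"tz":-9,"wx":0,"wy":0,"wz":0},
    {"tx":0,"ty":0,"tz":-12,"wx":0,"wy":0,"wz":0},
    {"tx":0,"ty":0,"tz":-12,"wx":0,"wy":0,"wz":0},
    {"tx":0,"ty":4,"tz":-12,"wx":0,"wy":0,"wz":0},
    {"tx":0,"ty":9,"tz":-12,"wx":0,"wy":0,"wz":0},
    {"tx":0,"ty":14,"tz":-12,"wx":0,"wy":0,"wz":0},
    {"tx":0,"ty":19,"tz":-12,"wx":0,"wy":0,"wz":0},
    {"tx":0,"ty":24,"tz":-12,"wx":0,"wy":0,"wz":0},
    {"tx":0,"ty":24,"tz":-12,"wx":0,"wy":0,"wz":0},
    {"tx":0,"ty":24,"tz":-12,"wx":0,"wy":0,"wz":0}
  ]
}}

```text
clock: 31.5
ee_pos: [586.1, -203.3, 312.6]
tcp_rot: [-3.14, 0.001, 0.261]
force: [-0.4, 0.6, -0.4]
grip_width: 45.6
gripper_force: 0.0
```

Run:
```python
from h import *
st();b=cap('scene');a=cap('top');s0=cv2.imread('pics/scene1.png');t0=cv2.imread('pics/top1.png')
for n,f,g,(x0,y0,x1,y1) in(('scene caddy',b['frame'],s0,(275,180,365,278)),('top caddy',a['frame'],t0,(290,190,385,290)),('top honey',a['frame'],t0,(410,215,445,250)),('milk',a['frame'],t0,(165,262,215,310))):
    d=cv2.absdiff(f[y0:y1,x0:x1],g[y0:y1,x0:x1]).max(2);print(n,d.mean().round(2),(d>60).sum(),d.size)
def bar(c,box):
    x0,y0,x1,y1=box;hsv=cv2.cvtColor(c,cv2.COLOR_BGR2HSV)[y0:y1,x0:x1]
    m=((hsv[...,1]<45)&(hsv[...,2]>120)).astype('uint8');n,l,s,_=cv2.connectedComponentsWithStats(m);i=1+np.argmax(s[1:,4]);return np.round(np.array(cv2.minAreaRect(np.argwhere(l==i)[:,::-1].astype(np.float32))[0])+[x0,y0],1)
print(bar(a['frame'],(330,195,372,265)),bar(t0,(330,195,372,265)))
```

```text
{'clock': 31.5, 'joints': [0.351, 0.384, -0.15, 1.439, 0.057, 1.324, -1.112], 'ee_pos': [586.104, -203.312, 312.632], 'tcp_rot': [-3.14, 0.001, 0.261], 'force': [-0.435, 0.565, -0.431], 'grip_width': 45.605, 'gripper_force': 0.0}
scene caddy 8.15 410 8820
top caddy 24.31 2135 9500
top honey 4.94 0 1225
milk 4.68 0 2400
[351.6 230.5] [351.9 230.9]
```

Emit:
{"op": "step_arm", "data": {
  "steps": [
    {"tx":0,"ty":5,"tz":0,"wx":0,"wy":0,"wz":0},
    {"tx":0,"ty":8,"tz":0,"wx":0,"wy":0,"wz":0},
    {"tx":0,"ty":8,"tz":0,"wx":0,"wy":0,"wz":0},
    {"tx":0,"ty":8,"tz":0,"wx":0,"wy":0,"wz":0}
  ]
}}

```text
clock: 32.1
ee_pos: [607.4, -279.3, 313.7]
tcp_rot: [-3.141, -0.0, 0.263]
force: [0.0, 0.7, 0.1]
grip_width: 45.8
gripper_force: 0.0
```

Run:
```python
from h import *
b=cap('scene');s0=cv2.imread('pics/scene1.png')
def show(f,x0,y0,x1,y1):
    h=cv2.cvtColor(f,cv2.COLOR_BGR2HSV)[y0:y1,x0:x1];return [''.join('#' if p[1]<70 and p[2]>100 else ' ' for p in r) for r in h]
for i,(p,q) in enumerate(zip(show(b['frame'],298,180,362,204),show(s0,298,180,362,204))): print(180+i,p,'|',q)
```

```text
180 ###     #################           #################      ##### | ###     #################           #################      #####
181 ##      #################           #################      ##### | ##      #################           #################      #####
182 ##      #################           #################      ##### | ##      #################           #################      #####
183 ##  #####################            ################      ##### | ##  #####################           #################      #####
184 ##  ##########################      ##################     ##### | ##  ##########################      ##################     #####
185 ##  ##################################################     ##### | ##  ##################################################     #####
186 ##   #################################################      #### | ##   #################################################      ####
187      #################################################      #### |      ### #  ##########################################      ####
188      ###
[... 1457 characters left out ...]
##                ###     
199       ##                              ###               ##       |       #                               ##                ###     
200       #                               ###               ##       |       #                               ##                ##      
201                                       ###             ####       |                                       ##              ####      
202                                       ###            #####       |                                       ##             #####      
203                                       ###            ##  #       |                                        #             #####
```

Run:
```python
from h import *
b=cap('scene');a=cap('top','top9.png');s0=cv2.imread('pics/scene1.png');t0=cv2.imread('pics/top1.png')
def show(f,x0,y0,x1,y1):
    h=cv2.cvtColor(f,cv2.COLOR_BGR2HSV)[y0:y1,x0:x1];return [''.join('#' if p[1]<75 and p[2]>95 else ' ' for p in r) for r in h]
for i,(p,q) in enumerate(zip(show(b['frame'],334,194,364,256),show(s0,334,194,364,256))): print(194+i,p,'|',q)
for bx in((312,255,382,296),(300,190,352,216)):
    for i,(p,q) in enumerate(zip(show(a['frame'],*bx),show(t0,*bx))): print(bx[1]+i,p,'|',q)
```

```text
194   ###                      ### |   ###                      ###
195   ###                        # |   ###                        #
196   ###                          |   ###                         
197   ###               ##         |   ###               ###       
198   ###               ###        |   ##                ###       
199   ###               ###        |   ##                ###       
200   ###               ##         |   ##                ##        
201   ###             ####         |   ##              ####        
202   ###            #####         |   ##             #####        
203   ###            ##  #       # |   ##             #####       #
204                  ##  #       # |                  #####       #
205                  #####       # |                  #####       #
206                  #####       # |                  #####       #
207                  ####        # |                 #####        #
208                 #####          |                 #####         
209                 #####          |                 #####         
210         
[... 11393 characters left out ...]
                              
210 ##################                                   | ##################                                  
211 ##############                                ##     | ##############                                ##    
212 #########                                    ####    | #########                                    ####   
213 ######                                      #####    | ######                                       ####   
214 ##                                           #####   | ##                                           #####  
215                                              #####   |                                              #####
```

```bash
python3 -c "
from workcell import robot
print(robot.job_done())"
```

```text
the job is handed in; nothing more can be done
None
```

I handed the job in at about 32 s without a verdict back: the jar went to the compartment floor, the flaps sprang shut and the tray is back where it began, with the honey jar and milk carton unmoved; the tray stopped about 15 mm short of its stated open place, so that step rests on its arms measuring about 90° there.

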